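Fetch the heating-block half from behind the reagent bottles and fit it on the hotplate

TASK

Stand the three reagent bottles from the white spill tray upright in the empty grey tray, and only then take the aluminium heating-block half from behind them, set it down on the hotplate's steel top a little short of the black half, and slide it along the top until the two wide faces meet flush, squarely and with their ends in line. With the block fitted, put every bottle back in the spill tray, upright on the middle of the mat that has its cap's colour. Tip no bottle over and leave the green glass flask alone.

Things in the scene. Friction and masses are not known exactly. Their poses are not given: they have to be found in the camera images.
- bottle_red: loose round amber-glass reagent bottle with red screw cap and a red band on its white label; 54 mm diameter, 120 mm tall, about 0.25 kg; the cap is the top 28 mm, 32 mm diameter (height 92 to 120 mm), narrower than the body, and is where to grip it from above. Origin: centre of the underside; z up
- bottle_yellow: loose round amber-glass reagent bottle with yellow screw cap and a yellow band on its white label; 54 mm diameter, 120 mm tall, about 0.25 kg; the cap is the top 28 mm, 32 mm diameter (height 92 to 120 mm), narrower than the body, and is where to grip it from above. Origin: centre of the underside; z up
- bottle_green: loose round amber-glass reagent bottle with green screw cap and a green band on its white label; 54 mm diameter, 120 mm tall, about 0.25 kg; the cap is the top 28 mm, 32 mm diameter (height 92 to 120 mm), narrower than the body, and is where to grip it from above. Origin: centre of the underside; z up
- mat_red: red square mat, 66 x 66 mm film, under 1 mm, fixed on the floor of the white spill tray (floor 8 mm above the table, side rims 16 mm); home of the red-capped bottle, though another bottle may stand on it at the start. The mats lie left, right and robot-side of the block's place, 68 mm from it, yawed as the tray. Origin: its centre, at the height where bottles stand
- mat_yellow: yellow square mat, 66 x 66 mm film, under 1 mm, fixed on the floor of the white spill tray (floor 8 mm above the table, side rims 16 mm); home of the yellow-capped bottle, though another bottle may stand on it at the start. The mats lie left, right and robot-side of the block's place, 68 mm from it, yawed as the tray. Origin: its centre, at the height where bottles stand
- mat_green: green square mat, 66 x 66 mm film, under 1 mm, fixed on the floor of the white spill tray (floor 8 mm above the table, side rims 16 mm); home of the green-capped bottle, though another bottle may stand on it at the start. The mats lie left, right and robot-side of the block's place, 68 mm from it, yawed as the tray. Origin: its centre, at the height where bottles stand
- block: loose bare-aluminium heating-block half, 44 mm (own x) x 56 mm (own y) x 34 mm high, 0.22 kg, six dark holes on top, alike after a half turn. Stands on the spill tray floor, with no room for fingers beside it until the bottles are away; a fixed panel 42 mm high stands about 30 mm behind it. Grip across the 56 mm, so the 56 mm wide mating faces stay free. Origin: centre of the underside
- half_fixed: black heating-block half, same size and axes, bolted to the blue hotplate (190 x 160 mm). Origin: centre of underside, level with the round steel top (150 mm diameter, 90 mm above the table, centred 22 mm from here along own -x). Mating face: own -x side, 22 mm from the origin, free steel in front of it; joined, the aluminium half's origin is 44 mm from this one along own -x, at the same height
- side_tray: fixed grey open tray on the table, outside 250 mm (own x) x 110 mm (own y) x 20 mm high, walls 4 mm, floor 4 mm thick, empty at the start: the side area for the bottles, three fit in a row along its x. Origin: centre of its underside
- flask: conical green glass flask, 64 mm diameter at the foot, 92 mm tall, standing loose on the table among the stations near the robot; fragile, to be left alone. Origin: centre of its underside
Mind the look-alikes: they are no part of the job. Leave any purple look-alike of the bottle_green alone.

How it is judged:
By the outcome, as a careful person would: the job done as asked, in the order asked, and still so for the second after the job is handed in, with the robot touching nothing.
It also fails if it takes over 152 s, if anything falls off the work surface, if the arm or the gripper's body presses on something with over 40 N, if the wrist force passes 120 N, or if a joint passes its speed limit or range.

ROBOT

A 7-joint arm with a two-finger parallel gripper is mounted at the origin on the work surface. World frame = base frame: x ahead of the robot, y to its left, z up, the work surface at z = 0. Lengths are in mm, angles in rad, forces in N, time in s.
With the tool pointing down it reaches from about 350 to 900 mm from the base axis. Payload 8.1 kg.
Tool frame: the origin (TCP) lies midway between the tips of the shut fingers; the grasp point (between the pads) lies manip.pinch_z behind it (manip.pinch_z is the distance from the TCP to the grasp point, in mm); z points along the fingers, y is the line along which they close (so a half turn about z gives the same grasp; the last joint's range is limited). The gripper opens to 92 mm and grips with 3 to 60 N. Pads are 19 mm wide; open, the fingers measure 130 mm over their backs; the gripper's body (75 mm by 190 mm) begins 47 mm behind the grasp point.
Start: joints at [-1.33, 0.434, 0.025, 1.573, -0.012, 1.134, -0.075], TCP at [210.695, 588.431, 193.942] pointing down, gripper open.
Joint ranges: [-2.62, 2.62], [-0.44, 2.09], [-1.27, 1.32], [0.08, 2.57], [-1.32, 4.46], [0.12, 2], [-2.74, 2.74]. Speed limits (rad/s): [2.22, 2.22, 3.01, 3.01, 3.14, 3.14, 3.14].

INTERFACE

Orientations are given as a unit quaternion [x, y, z, w].
In Python, from station import manip, command_gripper, planner, state, imaging, ticket gives the robot as it stands. Calls block until the motion is done:
- manip.goto(position, orientation): joint-space move of the TCP to a pose.
- manip.servo_line(position, ori=None, max_speed=150, force_limit=None): straight line of the TCP; ori=None keeps the orientation; max_speed is the mean speed in mm/s. With force_limit (N) it stops when the force on the tool has changed by that much, and returns True; else False.
- manip.move_joints(angles): joint-space move.
- command_gripper(opening, f_grip=None): finger opening in mm; f_grip is the grip in N (None keeps the last); returns when the fingers have stopped.
- manip.dwell(seconds).
- planner.ik(position, orientation): joint angles nearest the present ones, or None.
- state(): the state.
- imaging.camera(name): name is "scene" or "side" or "wrist"; returns a dict with "image" (400x640x3 uint8, red, green, blue), "fx", "fy", "cx", "cy" (pixels), "k1" (the pictures are not rectified: a ray, as slopes to the right and down, at radius r is drawn at 1 + k1 r^2 times it, then the intrinsics apply), "R" (3x3) and "t" (3): a world point X has camera coordinates R X + t. Camera axes: x right, y down, z forward; pixel columns grow to the right and rows downward; lengths in mm; the calibration is good to about 2 mm. A picture is of the moment at which its call begins. There is no depth.
A pose or a line that the arm cannot do raises manip.Unreachable and nothing moves.
- ticket.job_done(): hands the job in; it is judged then, once.
The state is a dict: "clock": time; "joints": joint angles; "joint_velocities": joint speeds; "tau": joint torques, N m; "eef_pos": TCP position; "orientation": TCP orientation; "wrist_force": force on the tool from outside, world axes, zero at the start; "ft_torque": the same for the moment, N m; "gripper_width": finger opening in mm; "grip_force": force on a finger pad.
Only numpy, scipy, OpenCV 4.12 (cv2) and the standard library are available. Lean on these libraries where they do the work, as an engineer would, in place of code of your own. Each camera call takes 0.05 s, during which the arm holds its last target. There are 200 camera calls.

## Working session

There is one attempt and no reset: what is moved stays moved. The work goes in short steps, each a Python script; the robot and the scene stay as the last script left them, time stands still between calls to the robot, and variables do not carry over. Pictures are saved under pics/ and viewed, at most 14 in all, crops included, and the job is handed in when it is done.

```bash
ls; mkdir -p pics; python3 - <<'E'
from station import manip, state, imaging
import cv2
print(manip.pinch_z, state())
for n in ("scene","side"):
    c=imaging.camera(n); cv2.imwrite(f"pics/{n}0.png",c["image"][:,:,::-1])
    print(n,{k:c[k] for k in c if k!="image"})
E
```

```text
pics
18.8 {'clock': 0.0, 'joints': array([-1.3296027 ,  0.43520778,  0.02496563,  1.57411435, -0.01160549,
        1.13402788, -0.07508248]), 'joint_velocities': array([-0.00015749, -0.00215698, -0.00105067,  0.00119446,  0.00070197,
       -0.00038656,  0.00161432]), 'tau': array([-2.25366225e-04, -6.67864251e+01,  9.84799415e-01, -3.14445949e+01,
       -6.05717185e-02,  4.30730078e-02,  2.20879710e-04]), 'eef_pos': array([210.51990879, 587.85586369, 193.14772228]), 'orientation': array([ 1.71075169e-01,  9.85257650e-01, -8.03146935e-04, -6.97070462e-05]), 'wrist_force': array([-0.04105708, -0.44369189,  0.95746638]), 'ft_torque': array([ 0.0128261 , -0.04472464,  0.01392741]), 'grip_force': 0.0, 'gripper_width': 91.7561097037588}
scene {'fx': 433.3056175937159, 'fy': 433.3056175937159, 'cx': 319.4046226350359, 'cy': 196.90416431824985, 'k1': -0.10406700416078203, 'R': array([[ 0.61819983,  0.7858615 , -0.01583264],
       [ 0.63605047, -0.51198209, -0.57733364],
       [-0.46181031,  0.34683721, -0.81635482]]), 't': array([-339.83531693, -239.07855266, 1540.94453482])}
side {'fx': 455.1745145383314, 'fy': 455.1745145383314, 'cx': 324.38096678626823, 'cy': 194.74254382268225, 'k1': 0.010740478997855265, 'R': array([[-0.99331632,  0.11515384,  0.00789164],
       [ 0.07314674,  0.68090285, -0.72871178],
       [-0.0892874 , -0.72326406, -0.68477504]]), 't': array([ 507.75835017,  -25.81250925, 1355.63655887])}
```

View pics/scene0.png

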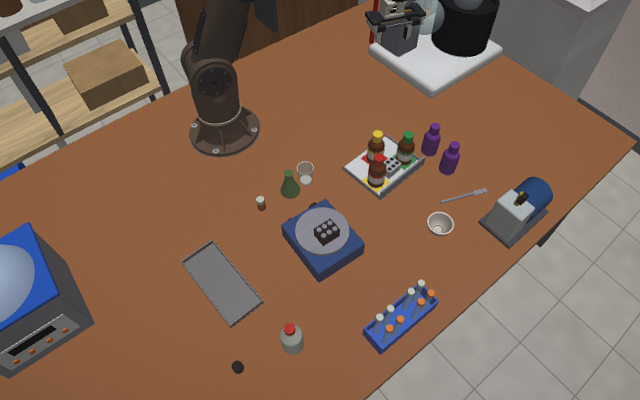

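View pics/side0.png

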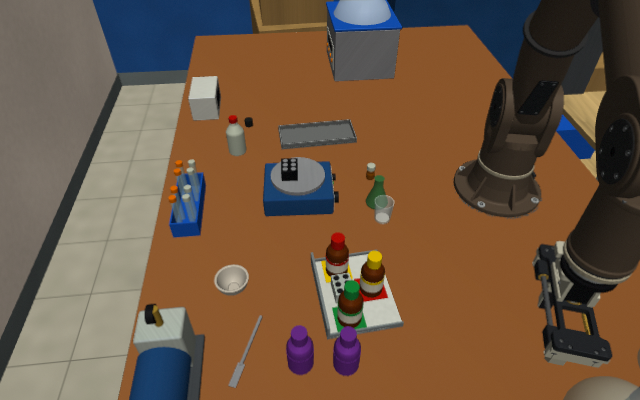

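The scene view shows the spill tray around (385,165), with the yellow, green and red caps at (377,134), (407,136) and (379,159). The hotplate is at (323,237), the grey tray at (222,283) and the flask at (290,183). The side view agrees, and also shows the block's holes at (341,283). The yellow bottle stands on the red mat and the red bottle on the yellow mat.

```bash
cat > h.py <<'E'
from station import manip, command_gripper, planner, state, imaging, ticket
import numpy as np, cv2
from scipy.spatial.transform import Rotation as Ro
def cam(n,save=None):
    c=imaging.camera(n)
    c['K']=np.array([[c['fx'],0,c['cx']],[0,c['fy'],c['cy']],[0,0,1]]); c['D']=np.array([c['k1'],0,0,0])
    if save: cv2.imwrite(f'pics/{save}.png',c['image'][:,:,::-1])
    return c
def cast(c,uv,z):   # pixels -> world points on plane z
    n=cv2.undistortPoints(np.array(uv,float).reshape(-1,1,2),c['K'],c['D']).reshape(-1,2)
    d=np.c_[n,np.ones(len(n))]@c['R']; o=-c['R'].T@c['t']
    return o+d*((z-o[2])/d[:,2])[:,None]
def proj(c,X): return cv2.projectPoints(np.array(X,float).reshape(-1,1,3),cv2.Rodrigues(c['R'])[0],c['t'],c['K'],c['D'])[0].reshape(-1,2)
def blobs(c,lo,hi,amin=20,near=None):   # HSV mask components -> (area,contour,centroid)
    m=cv2.inRange(cv2.cvtColor(c['image'],cv2.COLOR_RGB2HSV),np.array(lo),np.array(hi))
    out=[]
    for k in cv2.findContours(m,cv2.RETR_EXTERNAL,cv2.CHAIN_APPROX_NONE)[0]:
        M=cv2.moments(k)
        if M['m00']>=amin: out.append((M['m00'],k[:,0,:],np.array([M['m10'],M['m01']])/M['m00']))
    return sorted(out,key=lambda b:-b[0])
def down(yaw):   # tool pointing down, closing line (tool y) along world angle yaw (mod pi)
    c,s=np.cos(yaw),np.sin(yaw); y=np.array([c,s,0]); z=np.array([0,0,-1.]); x=np.cross(y,z)
    return Ro.from_matrix(np.c_[x,y,z]).as_quat()
E
python3 - <<'E'
from h import *
from scipy.optimize import least_squares
C={n:cam(n) for n in('scene','side')}
H=dict(red=((0,200,120),(4,255,255)),yellow=((22,180,120),(32,255,255)),green=((55,150,60),(80,255,200)))
for k,(lo,hi) in H.items():
    for n in C:
        print(k,n,[(b[0],b[2].round(1),cast(C[n],b[2],114)[0].round(0)) for b in blobs(C[n],lo,hi)[:4]])
S=C['scene']
print('plate',cast(S,[(323,230),(285,238),(362,240),(320,275)],90).round(0))
print('fix top',cast(S,[(327,228)],124).round(0))
print('tray',cast(S,[(182,266),(212,241),(263,297),(233,326)],20).round(0))
print('spill',cast(S,[(343,167),(381,195),(425,160),(385,135)],16).round(0))
print('flask',cast(S,[(290,195)],0).round(0))
E
```

```text
red scene []
red side [(93.5, array([337.7, 237.6]), array([510., 250., 114.])), (75.0, array([375.7, 295.7]), array([454., 416., 114.])), (22.0, array([232.2, 117.2]), array([ 767., -274.,  114.]))]
yellow scene []
yellow side [(180.0, array([374.7, 259. ]), array([437., 321., 114.])), (56.5, array([325.7, 272.1]), array([549., 345., 114.]))]
green scene []
green side [(212.5, array([351.3, 289.7]), array([502., 396., 114.])), (75.5, array([338.8, 318.5]), array([537., 460., 114.])), (41.5, array([361.3, 323.4]), array([495., 476., 114.]))]
plate [[ 588.  -16.   90.]
 [ 543. -112.   90.]
 [ 679.   47.   90.]
 [ 689. -106.   90.]]
fix top [[606. -16. 124.]]
tray [[ 399. -376.   20.]
 [ 382. -267.   20.]
 [ 618. -246.   20.]
 [ 636. -353.   20.]]
spill [[407. 211.  16.]
 [567. 231.  16.]
 [554. 442.  16.]
 [388. 416.  16.]]
flask [[379.  16.   0.]]
```

```bash
python3 - <<'E'
from h import *
for n,p,yaw in (('w_spill',(430,320,380),.08),):
    manip.goto(p,down(yaw)); c=cam('wrist',n)
    o=-c['R'].T@c['t']; print(n,state()['clock'],state()['joints'].round(2),o.round(0),c['R'].round(2).tolist(),c['fx'],c['k1'])
    print(cast(c,[(320,200),(0,0),(639,399)],8).round(0))
E
```

```text
w_spill 1.7083 [-1.06  0.19  0.4   1.49 -0.07  1.48 -0.58] [423. 390. 570.] [[1.0, 0.08, -0.0], [0.08, -0.96, 0.26], [0.02, -0.26, -0.97]] 296.89180000816236 0.004481115668888161
[[ 432.  235.    8.]
 [-123.  533.    8.]
 [1226. -190.    8.]]
```

View pics/w_spill.png

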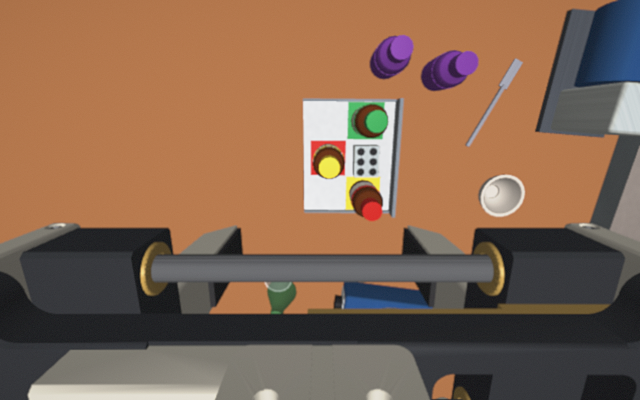

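The wrist view shows the tray at (303-402, 98-215) with the cap tops at green (376,121), yellow (329,167) and red (372,211). The block is at (366,160) and the panel is on the right, which is far from the robot in x.

```bash
python3 - <<'E'
from h import *
c=cam('wrist')
H=dict(red=((0,200,120),(6,255,255)),yellow=((22,180,100),(32,255,255)),green=((50,120,60),(85,255,230)))
for k,(lo,hi) in H.items():
    for b in blobs(c,lo,hi,40)[:4]:
        (ctr,r)=cv2.minEnclosingCircle(b[1].astype(np.float32)); q=cast(c,b[1]+.0,8.)
        print(k,b[0],b[2].round(1),'cap',cast(c,[b[2]],126)[0].round(1),'r',round(r,1),'floor bbox',q.min(0).round(0),q.max(0).round(0))
hsv=cv2.cvtColor(c['image'],cv2.COLOR_RGB2HSV)
m=cv2.inRange(hsv,np.array((0,0,150)),np.array((180,60,255)))
m[:90]=0;m[225:]=0;m[:,:290]=0;m[:,410:]=0
m=cv2.morphologyEx(m,cv2.MORPH_CLOSE,np.ones((9,9)))
k=max(cv2.findContours(m,0,1)[0],key=cv2.contourArea)
r=cv2.minAreaRect(k);print(cast(c,cv2.boxPoints(r),8).round(0))
cr=c['image'][90:225,295:410]; cv2.imwrite('pics/crop1.png',cv2.resize(cr[:,:,::-1],None,fx=5,fy=4.4,interpolation=cv2.INTER_CUBIC))
# other views: caps
for n in('scene',):
    s=cam(n)
    for k,(lo,hi) in dict(red=((0,190,110),(6,255,255)),yellow=((22,180,100),(32,255,255)),green=((50,120,60),(85,255,230))).items():
        print(k,[(b[0],b[2].round(1),cast(s,b[2],114)[0].round(0)) for b in blobs(s,lo,hi,15)[:3]])
# line-of-hole angle
E
```

```text
red 181.5 [371.8 211.6] cap [512.8 255.7 126. ] r 10.3 floor bbox [516. 204.   8.] [553. 242.   8.]
green 354.5 [375.9 121. ] cap [501.3 392.6 126. ] r 11.7 floor bbox [502. 374.   8.] [541. 412.   8.]
green 181.0 [353.6 118.8] cap [468.7 393.1 126. ] r 20.2 floor bbox [469. 361.   8.] [507. 424.   8.]
[[386. 422.   8.]
 [565. 437.   8.]
 [600. 214.   8.]
 [401. 197.   8.]]
red []
yellow []
green [(42.5, array([408.3, 134.5]), array([494., 403., 114.])), (16.5, array([409. , 162.7]), array([578., 323., 114.]))]
```

View pics/crop1.png

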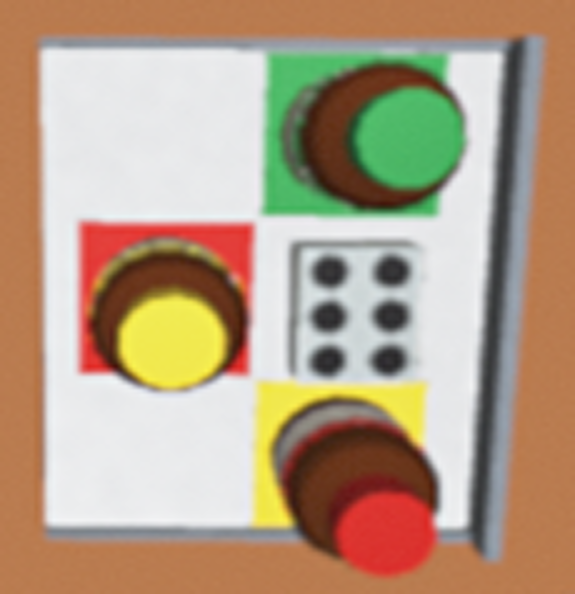

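The crop shows the three mats clearly, with the red bottle on yellow, the yellow bottle on red and the green bottle on green. The block's six holes run from (330,271) to (390,360).

```bash
python3 - <<'E'
from h import *
c=cam('wrist')
f=lambda P,z: cast(c,np.array([295,90])+(np.array(P)+.5)/[5,4.4]-.5,z)
print('yellow cap',f([(172,340)],128).round(1))
print('green cap',f([(409,138)],128).round(1),'red',f([(386,532)],128).round(1))
for n,P in dict(green=[(268,54),(447,54),(438,214),(263,214)],red=[(80,222),(253,225),(249,373),(80,373)],yellow=[(258,382),(427,382),(253,525)]).items():
    q=f(P,8.5); print(n,q[:,:2].round(0).tolist(), (q[1]/2+q[-1]/2)[:2].round(1))
q=f([(330,271),(392,271),(390,360),(328,360)],42); print('holes',q.round(0).tolist(),q.mean(0).round(1))
for P in [(430,-130,420)]:
    pass
manip.goto((560,-90,400),down(.08+np.pi/2)); c=cam('wrist','w_hot'); print(state()['clock'],(-c['R'].T@c['t']).round())
E
```

```text
yellow cap [[439.9 320.4 128. ]]
green cap [[502.1 392.4 128. ]] red [[512.4 257.6 128. ]]
green [[468.0, 422.0], [533.0, 427.0], [538.0, 363.0], [473.0, 358.0]] [502.9 392.5]
red [[406.0, 349.0], [470.0, 353.0], [475.0, 290.0], [410.0, 284.0]] [440.2 318.6]
yellow [[479.0, 286.0], [544.0, 291.0], [484.0, 221.0]] [513.6 256.1]
holes [[496.0, 339.0, 42.0], [518.0, 341.0, 42.0], [522.0, 305.0, 42.0], [500.0, 303.0, 42.0]] [509.  322.2  42. ]
4.0083 [491. -95. 591.]
```

View pics/w_hot.png

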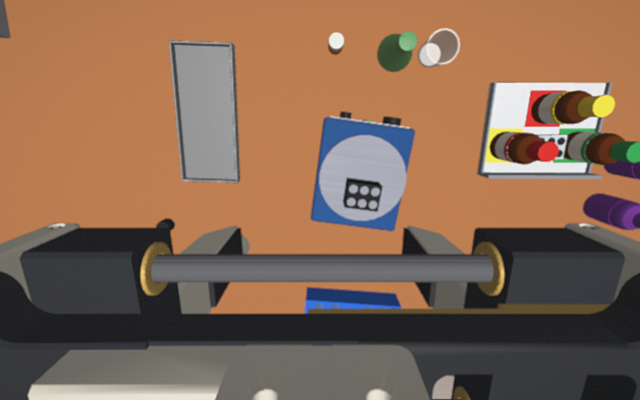

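The hotplate is at (312-413, 118-230), with the steel disc centred at (364,178) and the black half at (362,194). The half's free face points up in the image, towards the robot. The grey tray is at (170-240, 42-182).

```bash
python3 - <<'E'
from h import *
c=cam('wrist'); im=c['image']
g=cv2.cvtColor(im,cv2.COLOR_RGB2HSV)
# blue plate top
m=cv2.inRange(g,np.array((100,120,50)),np.array((125,255,255)));m[232:]=0
k=max(cv2.findContours(m,0,1)[0],key=cv2.contourArea);
q=cast(c,cv2.boxPoints(cv2.minAreaRect(k)),85);print('blue',q.round(0).tolist())
# black half
m=cv2.inRange(g,np.array((0,0,0)),np.array((180,255,70)));m[:165]=0;m[222:]=0;m[:,:330]=0;m[:,:][:,395:]=0
k=max(cv2.findContours(m,0,1)[0],key=cv2.contourArea);print(cv2.minAreaRect(k))
# grey tray
m=cv2.inRange(g,np.array((0,0,60)),np.array((180,60,200)));m[190:]=0;m[:30]=0;m[:,:150]=0;m[:,260:]=0
k=max(cv2.findContours(m,0,1)[0],key=cv2.contourArea);q=cast(c,cv2.boxPoints(cv2.minAreaRect(k)),20);print('tray',q.round(0).tolist(),q.mean(0).round(0))
manip.goto((500,-30,250),down(.08+np.pi/2)); 
manip.servo_line((560,-30,250)); c=cam('wrist','w_hot2')
cr=c['image'][0:230,160:560]; cv2.imwrite('pics/crop2.png',cv2.resize(cr[:,:,::-1],(800,460)))
E
```

```text
blue [[667.0, -102.0, 85.0], [489.0, -91.0, 85.0], [497.0, 58.0, 85.0], [677.0, 61.0, 85.0]]
((361.8387756347656, 194.1825714111328), (34.588985443115234, 27.968433380126953), 7.765166282653809)
tray [[383.0, -372.0, 20.0], [369.0, -260.0, 20.0], [624.0, -248.0, 20.0], [639.0, -374.0, 20.0]] [ 504. -313.   20.]
```

View pics/crop2.png

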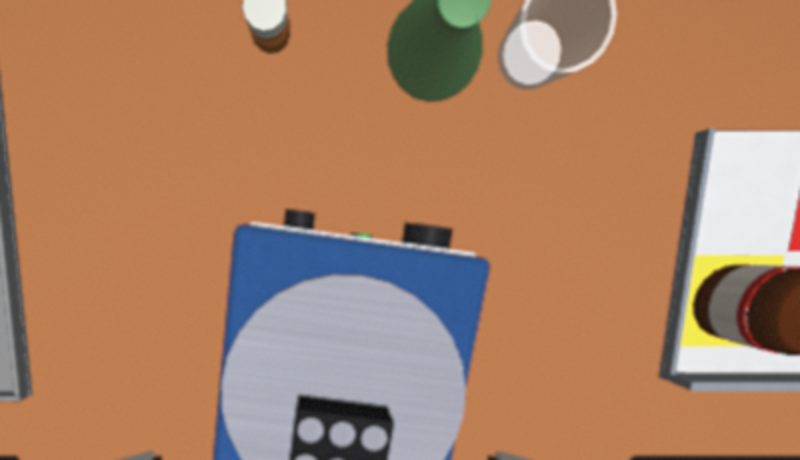

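The crop shows the black half's mating face, with its foot edge running from (299,396) to (390,406) at z=90. The steel in front of it is free. I will fit the face edge and then start on the bottles.

```bash
cat >> h.py <<'E'
def face(c,box):  # foot edge of the dark half's face: fit line to first dark row per column
    u0,u1,v0,v1=box; m=(c['image'].max(2)<75)[v0:v1,u0:u1]
    cols=[i for i in range(u1-u0) if m[:,i].sum()>=8]
    g=c['image'].astype(float).sum(2)
    e=[]
    for i in cols[2:-2]:
        col=g[v0:v1,u0+i]; j=int(m[:,i].argmax()); d=-np.diff(col)[max(j-4,0):j+2]; d=np.clip(d,0,None)
        e.append((u0+i,v0+max(j-4,0)+0.5+(d*np.arange(len(d))).sum()/d.sum()))
    e=np.array(e); w=cast(c,e,90)
    p=np.polyfit(w[:,1],w[:,0],1); yaw=-np.arctan(p[0])
    lr=cast(c,[(u0+cols[0]-.5,e[0,1]),(u0+cols[-1]+.5,e[-1,1])],90)
    return yaw,lr,np.polyval(p,lr[:,1].mean()),lr[:,1].mean()
E
python3 - <<'E'
from h import *
c=cam('wrist'); yaw,lr,x,y=face(c,(290,375,190,228)); print('face yaw',yaw,lr.round(1).tolist(),x,y,np.hypot(*(lr[1]-lr[0])[:2]))
# steel disc: light grey
g=cv2.cvtColor(c['image'],cv2.COLOR_RGB2HSV); m=cv2.inRange(g,np.array((0,0,120)),np.array((180,70,255)));m[:130]=0;m[225:]=0;m[:,:265]=0;m[:,400:]=0
k=max(cv2.findContours(m,0,1)[0],key=cv2.contourArea)[:,0,:]; k=k[(k[:,1]<190)]
w=cast(c,k+0.,90)[:,:2]; A=np.c_[2*w,np.ones(len(w))]; s=np.linalg.lstsq(A,(w**2).sum(1),rcond=None)[0]; print('disc',s[:2],np.sqrt(s[2]+s[0]**2+s[1]**2))
# side tray right rim in the picture, sanity of z
print('tray near corner',cast(c,[(160+27/2,395/2)],20),state()['clock'])
E
```

```text
face yaw -0.04304905332065669 [[591.0, -49.1, 90.0], [587.8, 11.1, 90.0]] 586.7226666861299 -19.00915668577304 60.29454403259939
disc [585.37421453 -18.17047395] 74.2812652283044
tray near corner [[ 619.5074766  -245.24939115   20.        ]] 5.4333
```

```bash
cat >> h.py <<'E'
Q=down(np.pi/2+.06); ZT=265
HOME=dict(red=(440.2,318.8),yellow=(513.4,256.2),green=(502.6,392.4))
TR=lambda d:(503+d*np.cos(.06),-311+d*np.sin(.06))
SLOT=dict(red=TR(70),yellow=TR(0),green=TR(-70))
def carry(a,b,za,zb):   # bottle from a (underside at za) to b (underside zb)
    manip.goto((*a,ZT),Q); command_gripper(62,25)
    hit=manip.servo_line((*a,za+91.2),max_speed=130,force_limit=12)
    command_gripper(20,25); w=state()['gripper_width']; print('grip',hit,round(w,1),state()['grip_force'],state()['clock'])
    if hit or not 28<w<36: raise SystemExit('bad grip')
    z0=state()['eef_pos'][2]
    manip.servo_line((*a,ZT)); manip.goto((*b,ZT),Q); print('carried',round(state()['gripper_width'],1))
    manip.servo_line((*b,zb+110),max_speed=150)
    hit=manip.servo_line((*b,zb+91.2-2),max_speed=30,force_limit=4); print('down',hit,state()['eef_pos'].round(1),'pick z',z0.round(1))
    command_gripper(62); manip.servo_line((*b,ZT),max_speed=200)
E
python3 - <<'E'
from h import *
carry((512.5,256.5),SLOT['red'],8.5,4)
cam('wrist','aft1'); print(state()['clock'])
E
```

```text
grip False 20.1 0.0 9.5083bad grip
```

```bash
python3 - <<'E'
from h import *
print(state()['eef_pos'],state()['wrist_force'],Ro.from_quat(state()['orientation']).as_matrix().round(2).tolist())
c=cam('wrist','miss')
s=cam('side'); cv2.imwrite('pics/miss_side.png',cv2.resize(s['image'][180:360,250:450][:,:,::-1],(660,594),interpolation=cv2.INTER_CUBIC))
E
```

```text
[512.53236386 256.48483212  99.69623406] [ 0.4771071  0.5847188 -0.5087965] [[-1.0, -0.06, 0.0], [-0.06, 1.0, 0.0], [-0.0, 0.0, -1.0]]
```

View pics/miss_side.png

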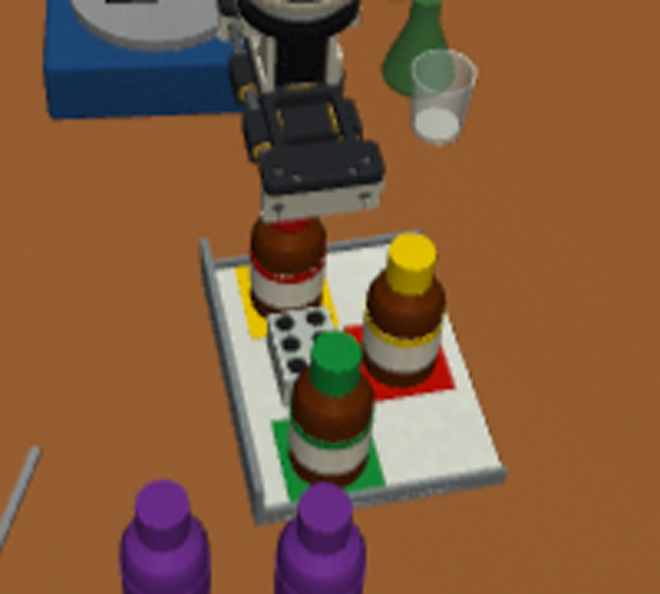

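The side view shows all three bottles upright. The gripper body hides the fingers, and the red cap's lower part is visible at crop (290,222). I need the wrist view too.

```bash
python3 - <<'E'
from h import *
s=cam('side'); 
print(cast(s,[(250+290/3.3,180+228/3.3)],101), proj(s,[[512,256,114],[512,256,8]]))
w=cam('wrist'); print(proj(w,[[512,256,128],[512,256,100]]))
E
```

```text
[[512.58933336 273.75249736 101.        ]] [[337.23678906 239.48507168]
 [336.06488572 268.01186415]]
[[321.81255162 238.87580956]
 [321.86976566 222.78447984]]
```

View pics/miss.png

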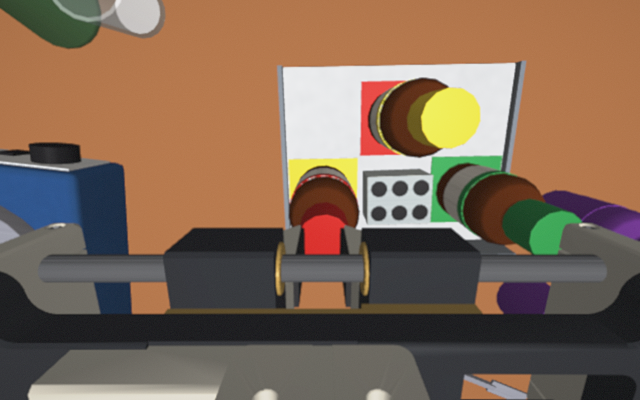

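```bash
python3 - <<'E'
from h import *
s=state(); print(s['gripper_width'],s['grip_force'],s['clock'])
w=cam('wrist'); p=s['eef_pos']
for z in (0,18.8,40): print(z,proj(w,[p+[0,-10,z],p+[0,10,z],p+[0,-16,z],p+[0,16,z]]).round(0).tolist())
print(w['R'].round(3),w['t'].round(0))
manip.servo_line((p[0],p[1],ZT),max_speed=150); w=cam('wrist','up'); print(state()['gripper_width'])
E
```

```text
20.071545883294828 0.0 9.7083
0 [[308.0, 223.0], [337.0, 224.0], [299.0, 222.0], [346.0, 225.0]]
18.8 [[307.0, 233.0], [339.0, 235.0], [297.0, 232.0], [348.0, 235.0]]
40 [[305.0, 247.0], [341.0, 249.0], [294.0, 246.0], [352.0, 250.0]]
[[-0.059  0.998 -0.001]
 [ 0.965  0.058  0.257]
 [ 0.257  0.014 -0.966]] [-225. -517.  163.]
19.95595405594228
```

View pics/up.png

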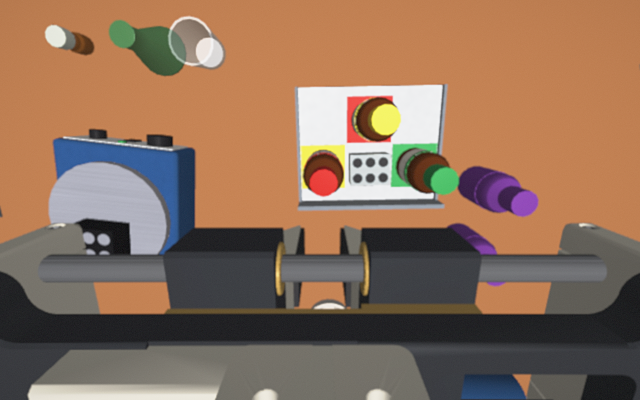

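The picture shows the red bottle still standing at (323,175), with the fingers above it. I will triangulate the cap from this view and the side view to check its height.

```bash
python3 - <<'E'
from h import *
w=cam('wrist'); s=cam('side','side1'); print(state()['eef_pos'])
def tri(a,ua,b,ub):
    A=[];B=[]
    for c,u in((a,ua),(b,ub)):
        n=cv2.undistortPoints(np.array([[u]],float),c['K'],c['D']).ravel()
        for i in(0,1): A.append(c['R'][i]-n[i]*c['R'][2]); B.append(n[i]*c['t'][2]-c['t'][i])
    return np.linalg.lstsq(np.array(A),np.array(B),rcond=None)
hs=dict(yellow=((20,150,100),(34,255,255)),red=((0,190,90),(8,255,255)),green=((45,120,60),(85,255,230)))
for k,(lo,hi) in hs.items():
    print(k,[(b[0],b[2].round(1),np.ptp(b[1],axis=0)) for b in blobs(w,lo,hi,60)[:3]],[(b[0],b[2].round(1),np.ptp(b[1],axis=0)) for b in blobs(s,lo,hi,60)[:3]])
    for bw in blobs(w,lo,hi,60)[:3]:
        for bs in blobs(s,lo,hi,60)[:2]:
            x,r,_,_=tri(w,bw[2],s,bs[2]); print('  ',x.round(1),r)
cv2.imwrite('pics/s1.png',cv2.resize(s['image'][130:360,150:480][:,:,::-1],(792,552)))
E
```

```text
[512.12782732 256.34275659 264.20293668]
yellow [(748.5, array([383.8, 119.3]), array([31, 32], dtype=int32)), (304.5, array([323.4, 153.2]), array([41, 40], dtype=int32))] [(206.5, array([374.3, 259.5]), array([13, 19], dtype=int32)), (64.5, array([325.5, 271.7]), array([ 9, 21], dtype=int32))]
   [438.7 320.7 111.4] [1.33970108]
   [490.6 323.8  81.9] [6004.56692896]
   [456.2 269.4  64.8] [2202.84131788]
   [516.  251.1 -19.1] [918.31414287]
red [(617.0, array([323.4, 180.6]), array([29, 28], dtype=int32))] [(182.5, array([337.8, 240.4]), array([13, 17], dtype=int32)), (94.5, array([374.9, 295.5]), array([27, 14], dtype=int32))]
   [511.9 257.8 113.3] [1.99987795]
   [480.8 293.5 -12.2] [8591.78041166]
green [(708.0, array([440.9, 179. ]), array([34, 28], dtype=int32)), (393.0, array([405. , 159.4]), array([43, 41], dtype=int32))] [(217.0, array([351.4, 289.7]), array([15, 18], dtype=int32)), (98.0, array([375.1, 191.9]), array([18, 21], dtype=int32)), (88.5, array([339.1, 318.3]), array([25, 25], dtype=int32))]
   [502.1 394.8 112.8] [1.41196571]
   [460.3 313.2 312.8] [137.18655994]
   [490.8 362.9  64.8] [16.98019778]
   [454.8 298.5 298.3] [97.1767299]
```

View pics/s1.png

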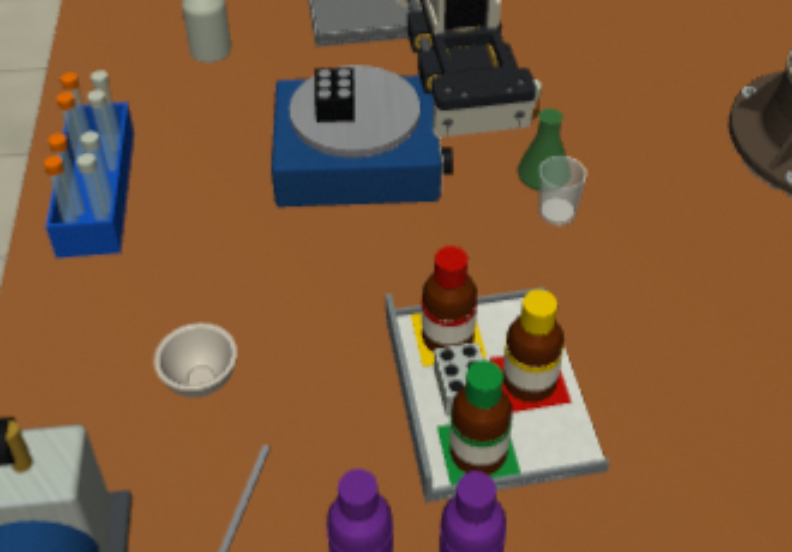

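Triangulated cap heights of about 113 mm confirm the bottle positions. The fingertips look about 3 cm shorter than the reported TCP, so I will touch bare table gently to check the TCP height.

```bash
python3 - <<'E'
from h import *
q=down(0.0)
manip.goto((540,140,120),q); command_gripper(0,20)
print(state()['gripper_width'])
manip.servo_line((540,140,15),max_speed=150,force_limit=5)
h=manip.servo_line((540,140,-40),max_speed=30,force_limit=5)
s=state(); print(h,s['eef_pos'],s['wrist_force'],s['clock'])
c=cam('wrist','touch')
manip.servo_line((540,140,ZT),max_speed=250)
E
```

```text
0.6276633552917993
True [539.93823615 140.02609358 -32.46243108] [-1.64310728 -0.72190491  9.25116252] 15.025
```

View pics/touch.png

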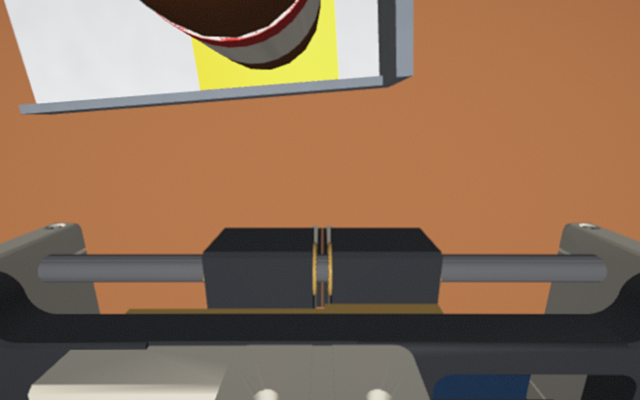

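The touch view shows the closed fingers on bare table. Contact came at a reported z of -32.5, so the real fingertips sit 32 mm behind the reported TCP. I will correct for that and repeat.

```bash
sed -i "s/91\.2/59.2/g; s/zb+110)/zb+78)/; s/ZT=265/ZT=235/" h.py; python3 - <<'E'
from h import *
carry((512.2,257.2),SLOT['red'],8.5,4)
cam('wrist','aft1'); print(state()['clock'])
E
```

```text
grip False 31.0 24.99841332435608 20.7
carried 31.3
down True [ 572.8 -306.3   63.6] pick z 67.8
27.525
```

View pics/aft1.png

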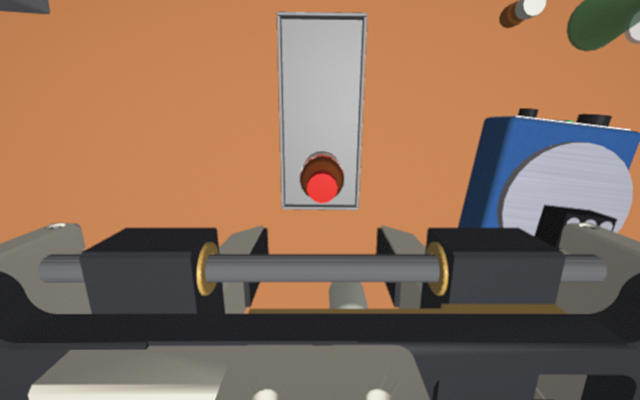

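The red bottle stands upright in the grey tray at (322,180). The tray outline runs from (277,13) to (358,208). Next the yellow and green bottles.

```bash
python3 - <<'E'
from h import *
c=cam('wrist'); b=blobs(c,(0,190,90),(8,255,255),60)
print([(k[0],cast(c,[k[2]],120)[0].round(1)) for k in b[:2]], SLOT['red'])
q=cast(c,[(277,13),(367,14),(358,208),(284,209)],20); print(q.round(0).tolist(),q.mean(0).round(0))
carry((439.5,320.5),SLOT['yellow'],8.5,4)
carry((502.2,393.5),SLOT['green'],8.5,4); 
c=cam('wrist')
for k,lo,hi in(('red',(0,190,90),(8,255,255)),('yellow',(20,150,100),(34,255,255)),('green',(45,120,60),(85,255,230))):
    print(k,SLOT[k],[(x[0],cast(c,[x[2]],120)[0].round(1)) for x in blobs(c,lo,hi,60)[:3]])
print(state()['clock'])
E
```

```text
[(711.5, array([ 571.4, -306.7,  120. ]))] (np.float64(572.8740377954643), np.float64(-306.8025195464389))
[[383.0, -372.0, 20.0], [377.0, -263.0, 20.0], [622.0, -252.0, 20.0], [630.0, -357.0, 20.0]] [ 503. -311.   20.]
grip False 31.3 24.999815225601196 32.1083
carried 31.7
down True [ 502.9 -310.9   63.6] pick z 67.8
grip False 31.3 24.99990999698639 43.85
carried 31.6
down True [ 433.  -315.1   63.5] pick z 67.8
red (np.float64(572.8740377954643), np.float64(-306.8025195464389)) [(503.5, array([ 564.2, -306.6,  120. ]))]
yellow (np.float64(503.0), np.float64(-311.0)) [(609.0, array([ 495.8, -311.9,  120. ]))]
green (np.float64(433.1259622045357), np.float64(-315.1974804535611)) [(698.5, array([ 432.1, -315.7,  120. ]))]
51.1583
```

```bash
cat >> h.py <<'E'
def holes(c,p,z,pol,r=45):   # six holes on a block top near p: centre and yaw of the long row (as own y)
    g=cv2.cvtColor(c['image'],cv2.COLOR_RGB2GRAY); g=g if pol else 255-g
    uv=proj(c,[[p[0]+a,p[1]+b,z] for a in(-r,r) for b in(-r,r)]).astype(int); u0,v0=uv.min(0); u1,v1=uv.max(0); v1=min(v1,226)
    out=[]
    sub=g[v0:v1,u0:u1]
    if pol is True: m=(sub<110)
    else: m=(sub<130)
    for k in cv2.findContours(m.astype(np.uint8),cv2.RETR_CCOMP,cv2.CHAIN_APPROX_NONE)[0]:
        a=cv2.contourArea(k)
        if a<10: continue
        (_,_),(w,h),_=cv2.minAreaRect(k)
        w3=cast(c,k[:,0,:]+[u0,v0]+0.,z); d=np.ptp(w3,axis=0)[:2]
        if 4<d.min() and d.max()<15: out.append(w3.mean(0)[:2])
    return np.array(out)
E
python3 - <<'E'
from h import *
manip.goto((500,322,210),down(np.pi/2+.08)); command_gripper(80,40); manip.dwell(.3)
c=cam('wrist','blk'); H=holes(c,(509,322),42,True); print(state()['clock'],state()['eef_pos'].round(1)); print(H.round(1))
if len(H):
    m=H.mean(0); u,s,v=np.linalg.svd(H-m); d=v[0]*np.sign(v[0,1]); print(m, -np.arctan2(d[0],d[1]), s)
print(proj(c,[[509,322,42]]))
E
```

```text
54.3333 [500. 322. 210.]
[[519.2 323.7]
 [521.1 305.8]
 [517.5 341.9]
 [495.6 339.7]
 [497.1 321.5]
 [499.  303.7]]
[508.26096578 322.7130087 ] 0.09704604500237098 [36.22697747 27.07899056]
[[321.81288386 183.97332337]]
```

```bash
cat >> h.py <<'E'
def fit(H):
    m=H.mean(0); u,s,v=np.linalg.svd(H-m); d=v[0]*np.sign(v[0,1]); return m,-np.arctan2(d[0],d[1]),s
E
python3 - <<'E'
from h import *
c=cam('wrist')
for k,lo,hi in(('red',(0,150,90),(8,255,255)),('yellow',(20,150,100),(34,255,255)),('green',(45,110,60),(85,255,230))):
    for b in blobs(c,lo,hi,300)[:2]:
        q=cast(c,b[1]+0.,8.5)[:,:2].astype(np.float32); r=cv2.minAreaRect(q); print(k,np.round(r[0],1),np.round(r[1],1),r[2])
p=(508.3,322.7); q=down(np.pi/2+.095)
manip.goto((*p,150),q); 
print('hit',manip.servo_line((*p,-19.5),max_speed=130,force_limit=12))
command_gripper(40,40); s=state(); print('w',s['gripper_width'],s['grip_force'],s['eef_pos'].round(1))
if not 52<s['gripper_width']<60: raise SystemExit
manip.servo_line((*p,60),max_speed=120); manip.servo_line((*p,210),max_speed=200)
manip.goto((655,-19,210),down(np.pi/2-.045)); manip.dwell(.3); c=cam('wrist','half'); print(state()['gripper_width'],state()['clock'])
H=holes(c,(608,-20),124,False); print(H.round(1)); 
if len(H)>2: print(fit(H))
print(proj(c,[[608,-20,124]]))
E
```

```text
red [439.5 319.5] [62.4 63.5] 4.547548294067383
yellow [512.5 256.7] [62.8 63.8] 4.572463035583496
green [501.8 393. ] [62.8 64.1] 4.357986927032471
hit False
w 55.77032422929139 40.00061810016632 [508.3 322.9 -19.3]
55.853327044338315 60.15
[[ 6.196e+02 -1.700e+00]
 [ 6.186e+02 -1.990e+01]
 [ 6.176e+02 -3.790e+01]
 [ 5.975e+02 -5.000e-01]
 [ 5.965e+02 -1.850e+01]
 [ 5.956e+02 -3.660e+01]]
(array([607.56933864, -19.20067749]), np.float64(-0.04942298005046839), array([36.18191768, 27.06886135]))
[[317.99893938 143.4465963 ]]
```

```bash
cat >> h.py <<'E'
YH=-.052; QH=down(np.pi/2+YH); CH=np.array([607.6,-19.2]); EX=np.array([np.cos(YH),np.sin(YH)]); EY=np.array([-EX[1],EX[0]])
def look(save=None):
    manip.goto((650,-19,200),QH); manip.dwell(.25); c=cam('wrist',save)
    A=holes(c,(607.6,-19.2),124,False); B=holes(c,(556,-16.5),124,True); print('n',len(A),len(B),state()['clock'])
    for X in(A,B):
        if len(X)!=6: print(X.round(1))
    a=fit(A);b=fit(B); d=b[0]-a[0]; e=np.array([np.cos(a[1]),np.sin(a[1])])
    print('half',a[0].round(1),a[1].round(3),'block',b[0].round(1),b[1].round(3),'rel x',d@e,'rel y',d@[-e[1],e[0]])
    return a,b
E
python3 - <<'E'
from h import *
p=CH-58*EX
manip.goto((*p,150),QH); manip.servo_line((*p,72),max_speed=100)
h=manip.servo_line((*p,60),max_speed=15,force_limit=5); print(h,state()['eef_pos'].round(1),p)
command_gripper(80); manip.servo_line((*p,150),max_speed=200)
look('set')
E
```

```text
True [549.6 -16.1  62.7] [549.67839833 -16.18535903]
n 6 6 64.2917
half [607.6 -19.2] -0.059 block [549.3 -16.5] -0.059 rel x -58.27438289166336 rel y -0.7945183117434697
```

```bash
python3 - <<'E'
from h import *
p=CH-58.2*EX-.3*EY
manip.goto((*p,150),QH); manip.servo_line((*p,62.7),max_speed=120,force_limit=12); command_gripper(40,25); s=state(); print(s['gripper_width'],s['eef_pos'].round(2))
t=CH-48*EX+.2*EY; print(manip.servo_line((*t,62.7),max_speed=20,force_limit=10))
t2=CH-42.5*EX+.2*EY; h=manip.servo_line((*t2,62.7),max_speed=8,force_limit=8)
s=state(); d=s['eef_pos'][:2]-CH; print(h,d@EX,d@EY,s['wrist_force'],s['clock'])
command_gripper(80); manip.servo_line((*s['eef_pos'][:2],150),max_speed=200); look('mate')
E
```

```text
55.37655538544868 [549.64 -16.31  62.99]
True
True -58.17041644812427 -0.10199315441885465 [-0.69682558  0.45990454  5.34207578] 66.95
n 6 6 68.975
half [607.6 -19.2] -0.058 block [549.4 -16.8] -0.048 rel x -58.17441817605545 rel y -0.9931842688055518
```

```bash
python3 - <<'E'
from h import *
p=CH-58.2*EX-.5*EY
manip.goto((*p,150),QH); manip.servo_line((*p,63.2),max_speed=120,force_limit=15); command_gripper(40,20); manip.dwell(.3); s=state(); z=s['eef_pos'][2]; print(s['gripper_width'],s['eef_pos'].round(2),s['wrist_force'].round(1))
for a,sp,fl in((-54,15,25),(-48,15,25),(-42.5,8,12)):
    t=CH+a*EX+.2*EY; h=manip.servo_line((*t,63.3),max_speed=sp,force_limit=fl); s=state(); d=s['eef_pos'][:2]-CH; print(h,a,(d@EX).round(2),(d@EY).round(2),s['eef_pos'][2].round(2),s['wrist_force'].round(1),s['clock'])
command_gripper(80); manip.servo_line((*s['eef_pos'][:2],150),max_speed=200); look('mate')
E
```

```text
55.7603798990142 [549.66 -16.52  63.52] [-1.4  2.7  5.4]
False -54 -55.66 -0.19 63.5 [-8.   1.8 11.7] 71.625
False -48 -49.63 -0.12 63.51 [-8.6  0.8 12.7] 72.175
False -42.5 -44.57 -0.11 63.52 [-10.3   0.8  14.9] 73.0167
n 9 6 75.0
[[ 6.195e+02 -1.900e+00]
 [ 6.185e+02 -1.990e+01]
 [ 6.174e+02 -3.780e+01]
 [ 5.976e+02 -5.000e-01]
 [ 5.966e+02 -1.860e+01]
 [ 5.954e+02 -3.650e+01]
 [ 5.751e+02 -1.000e-01]
 [ 5.741e+02 -1.820e+01]
 [ 5.730e+02 -3.600e+01]]
half [596.4 -18.8] 1.567 block [563.  -17.5] -0.047 rel x 1.1792408732493516 rel y 33.37920560035051
```

```bash
sed -i "s/124,False); B=/124,False,27); B=/" h.py; python3 - <<'E'
from h import *
def st(n,h=None):
    s=state(); d=s['eef_pos'][:2]-CH; print(n,h,(d@EX).round(2),(d@EY).round(2),s['eef_pos'][2].round(2),s['wrist_force'].round(1),s['clock'])
P=lambda a,b,z:(*(CH+a*EX+b*EY),z)
manip.goto(P(-44.5,-.2,150),QH); manip.servo_line(P(-44.5,-.2,64.2),max_speed=120,force_limit=15); command_gripper(40,20); st('grip')
manip.servo_line(P(-48.5,-.2,64.2),max_speed=20); st('back')
manip.servo_line(P(-48.5,1.1,64.2),max_speed=10); st('side')
h=manip.servo_line(P(-42.5,.9,64.2),max_speed=10,force_limit=20); st('push',h)
command_gripper(80); manip.servo_line(P(-44.5,.5,150),max_speed=200)
manip.goto(P(-95,.5,120),QH); command_gripper(0,20); manip.servo_line(P(-95,.5,70),max_speed=150)
h=manip.servo_line(P(-68,.5,70),max_speed=20,force_limit=12); st('shove',h)
manip.servo_line(P(-95,.5,70),max_speed=80); manip.servo_line(P(-95,.5,150),max_speed=200); look('mate2')
E
```

```text
grip None -44.29 -0.1 64.53 [-0.6  0.6  4.6] 76.8667
back None -48.12 -0.31 64.5 [ 1.5 -0.3  4.8] 77.2167
side None -48.21 0.05 64.53 [ 1.4 -3.3  6. ] 77.5
push True -48.33 0.06 64.56 [-2.2  0.2  6.5] 77.875
shove True -77.65 0.63 69.37 [ 0.6 -0.1 -0.4] 82.1167
n 6 6 83.9583
half [607.6 -19.1] -0.053 block [563.5 -17.3] -0.063 rel x -44.10063314239331 rel y -0.5019733921632116
```

The faces meet: the origin distance measures 44.1 mm against a nominal 44, with 0.5 mm of lateral offset and 0.01 rad of yaw difference. Now the bottles go back.

```bash
sed -i "s/^HOME=.*/HOME=dict(red=(439.8,319.2),yellow=(512.8,256.5),green=(502.1,392.8))/" h.py; python3 - <<'E'
from h import *
for k in('green','yellow','red'): carry(SLOT[k],HOME[k],4,8.5)
c=cam('wrist','back'); s=cam('side','sideend')
for k,lo,hi in(('red',(0,190,90),(8,255,255)),('yellow',(20,150,100),(34,255,255)),('green',(45,120,60),(85,255,230))):
    print(k,HOME[k],[(x[0],cast(c,[x[2]],122)[0].round(1)) for x in blobs(c,lo,hi,60)[:3]])
a=cv2.resize(c['image'][0:230,230:560],(495,345)); b=cv2.resize(s['image'][130:350,240:440],(300,345))
cv2.imwrite('pics/end.png',np.hstack([a,b])[:,:,::-1]); print(state()['clock'])
E
```

```text
grip False 30.9 25.000286400318146 88.5
carried 31.8
down True [501.8 392.7  67.2] pick z 63.3
grip False 31.6 25.00029981136322 100.55
carried 31.8
down True [512.4 256.4  67.2] pick z 63.3
grip False 31.4 25.000126361846924 111.6583
carried 31.2
down True [439.6 319.4  67.1] pick z 63.3
red (439.8, 319.2) [(725.0, array([438.2, 318.9, 122. ]))]
yellow (512.8, 256.5) [(460.0, array([464.7, 278.8, 122. ])), (204.0, array([504.4, 267.3, 122. ]))]
green (502.1, 392.8) [(393.5, array([456.6, 366.1, 122. ])), (111.0, array([496.9, 378.7, 122. ]))]
118.7917
```

View pics/end.png

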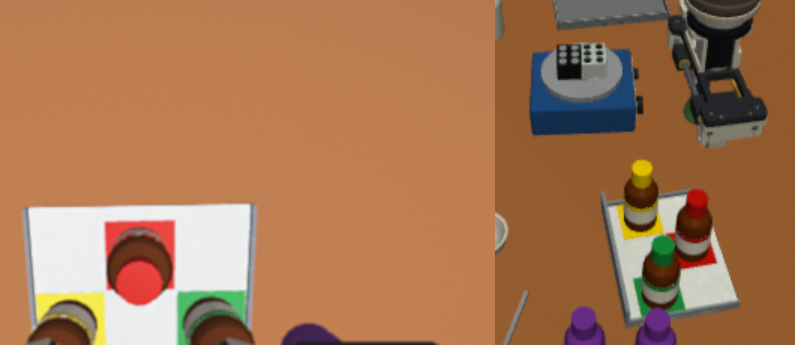

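The picture shows all three bottles upright on the mats that match their caps, and the two block halves joined on the hotplate. I am handing the job in.

```bash
python3 -c "
from h import *
print(ticket.job_done())"
```

```text
the job is handed in; nothing more can be done
None
```

The job is handed in at about 119 s: the block is fitted against the black half (about 0.1 mm gap, 0.5 mm end offset and 0.01 rad yaw, as measured), all three bottles are upright on their matching mats, and I left the flask and the purple look-alikes alone.

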